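Stir the tumbling media in the deburring pan

TASK

Take the wooden paddle from its yellow rest and stir the blue and white beads in the steel pan with it until they are mixed: on each side of the line between the pan's two red lugs there should be both blue and white beads, at least one of each colour clearly off the line. Keep every bead in the pan, touch the beads only with the paddle, leave the other things on the bench undisturbed, and lay the paddle back level across the two bars of its rest, between the stops.

Things in the scene. Friction and masses are not known exactly. Their poses are not given: they have to be found in the camera images.
- pan: round steel pan fixed to the bench, any yaw: 45 high, flat floor 5 thick and about 135 across, wall 4 thick sloping out at 50 degrees to a rim 212 across. Origin: centre of its underside. Two red wire lugs reach 132 from the centre, at +y and -y of its frame, 38 up; the line between them (its y axis) splits it into a +x and a -x side. At the start a strip 30 wide along it is free
- rest: yellow paddle rest, fixed to the bench: base plate 150 x 90 x 6 and two cross bars, 10 wide (x), at x = -50 and +50, tops 30 above the bench, with upright stops at their ends (tops 50 above the bench, 66 apart in y) between which the paddle lies level, along x. Origin: centre of its underside; no other part between the bars
- paddle_grip (a point): wooden stirring paddle, 200 long, 90 g, loose, lying level across the rest at the start; this point is on its axis in the handle, half-way up (40 above the bench), 120 from the tip of the head and 80 from the handle's end, and is the place to grip, between the bars of the rest. Own axes: x along the paddle towards the handle's end (red band), z up as it lies. Handle 150 long, 16 wide (y), 20 thick (z); head 50 long, 24 wide, 10 thick
- paddle_tip (a point): the middle of the end of the paddle's head, on its axis, 120 from paddle_grip in its -x direction
- paddle: the same paddle; origin on the underside of the handle, 10 below paddle_grip. Hold it firmly: a few newtons at its tip (beads wedged against the wall) can pivot it 10 to 20 degrees in the grip, mostly towards a shallower dip
- tape_roll: bystander: roll of white tape lying flat, 96 in diameter, 24 high, loose; origin at the centre of its underside
- spray_can: bystander: grey spray can with red cap, 64 in diameter, 190 tall, loose; origin at the centre of its underside
- oiler: bystander: white oil bottle with yellow cap, 48 in diameter, 120 tall, loose; origin at the centre of its underside
- bearing_core: bystander: dark steel turbo bearing housing, 84 in diameter, 34 high, fixed; origin at the centre of its underside
- blue1: ceramic tumbling bead, a blue ball 24 in diameter, 18 g, loose, rolls a little and soon stops; origin at its centre (17 above the bench when on the pan's floor). At the start all blue beads lie on the +x side of the pan, centres at least 27 from the line between its lugs
- blue2: ceramic tumbling bead, a blue ball 24 in diameter, 18 g, loose, rolls a little and soon stops; origin at its centre (17 above the bench when on the pan's floor). At the start all blue beads lie on the +x side of the pan, centres at least 27 from the line between its lugs
- blue3: ceramic tumbling bead, a blue ball 24 in diameter, 18 g, loose, rolls a little and soon stops; origin at its centre (17 above the bench when on the pan's floor). At the start all blue beads lie on the +x side of the pan, centres at least 27 from the line between its lugs
- blue4: ceramic tumbling bead, a blue ball 24 in diameter, 18 g, loose, rolls a little and soon stops; origin at its centre (17 above the bench when on the pan's floor). At the start all blue beads lie on the +x side of the pan, centres at least 27 from the line between its lugs
- blue5: ceramic tumbling bead, a blue ball 24 in diameter, 18 g, loose, rolls a little and soon stops; origin at its centre (17 above the bench when on the pan's floor). At the start all blue beads lie on the +x side of the pan, centres at least 27 from the line between its lugs
- white1: ceramic tumbling bead, a white ball 24 in diameter, 18 g, loose, rolls a little and soon stops; origin at its centre (17 above the bench when on the pan's floor). At the start all white beads lie on the -x side of the pan, centres at least 27 from the line between its lugs
- white2: ceramic tumbling bead, a white ball 24 in diameter, 18 g, loose, rolls a little and soon stops; origin at its centre (17 above the bench when on the pan's floor). At the start all white beads lie on the -x side of the pan, centres at least 27 from the line between its lugs
- white3: ceramic tumbling bead, a white ball 24 in diameter, 18 g, loose, rolls a little and soon stops; origin at its centre (17 above the bench when on the pan's floor). At the start all white beads lie on the -x side of the pan, centres at least 27 from the line between its lugs
- white4: ceramic tumbling bead, a white ball 24 in diameter, 18 g, loose, rolls a little and soon stops; origin at its centre (17 above the bench when on the pan's floor). At the start all white beads lie on the -x side of the pan, centres at least 27 from the line between its lugs
- white5: ceramic tumbling bead, a white ball 24 in diameter, 18 g, loose, rolls a little and soon stops; origin at its centre (17 above the bench when on the pan's floor). At the start all white beads lie on the -x side of the pan, centres at least 27 from the line between its lugs
Things that resemble listed ones, but are neither listed nor needed, are in the scene too. What is meant by the paddle is not green, and is the smaller of those in its own colour.

How it is judged (in metres and radians):
On the way, in this order (a step that is already met when the one before it is completed fails the run):
1. the paddle is lifted clear of its rest (height (world z) of paddle_grip above 0.07 m), for 0.1 s.
2. the paddle's head is down among the beads in the pan (horizontal distance between paddle_tip and pan below 0.07 m and height (world z) of paddle_tip below 0.027 m), for 0.1 s.
3. the beads are mixed: at least one of each colour on each side of the line between the lugs, centres over 4 mm off it ((x of blue1 in the frame of pan above 0.004 m or x of blue2 in the frame of pan above 0.004 m or x of blue3 in the frame of pan above 0.004 m or x of blue4 in the frame of pan above 0.004 m or x of blue5 in the frame of pan above 0.004 m) and (x of blue1 in the frame of pan below -0.004 m or x of blue2 in the frame of pan below -0.004 m or x of blue3 in the frame of pan below -0.004 m or x of blue4 in the frame of pan below -0.004 m or x of blue5 in the frame of pan below -0.004 m) and (x of white1 in the frame of pan above 0.004 m or x of white2 in the frame of pan above 0.004 m or x of white3 in the frame of pan above 0.004 m or x of white4 in the frame of pan above 0.004 m or x of white5 in the frame of pan above 0.004 m) and (x of white1 in the frame of pan below -0.004 m or x of white2 in the frame of pan below -0.004 m or x of white3 in the frame of pan below -0.004 m or x of white4 in the frame of pan below -0.004 m or x of white5 in the frame of pan below -0.004 m)), for 0.2 s.
At the end, for the whole second after the job is handed in: At least one blue and one white bead on each side of the lug line, centres over 4 mm off it; all beads in the pan, at rest; the paddle still and released across both rest bars: grip point within 45 mm of the rest's centre, 6 mm of its resting height, along the rest to 0.4 rad (all of step 3 and horizontal distance between each of blue1, blue2, blue3, blue4, blue5, white1, white2, white3, white4, white5 and pan below 0.098 m and height (world z) of each of blue1, blue2, blue3, blue4, blue5, white1, white2, white3, white4, white5 below 0.06 m and z of paddle_grip in the frame of rest between 0.034 and 0.046 m and horizontal distance between paddle_grip and rest below 0.045 m and angle between the x axis of paddle_grip and the x axis of rest, either way round below 0.4 rad and linear speed of paddle below 0.03 m/s and linear speed of each of blue1, blue2, blue3, blue4, blue5, white1, white2, white3, white4, white5 below 0.05 m/s); the robot touches nothing.
It fails at once if a bead leaves the pan (horizontal distance between any of blue1, blue2, blue3, blue4, blue5, white1, white2, white3, white4, white5 and pan above 0.108 m).
It fails at once if the gripper or arm touches a bead (contact force between any of the fingers, the arm and blue1 above 0.5 N or contact force between any of the fingers, the arm and blue2 above 0.5 N or contact force between any of the fingers, the arm and blue3 above 0.5 N or contact force between any of the fingers, the arm and blue4 above 0.5 N or contact force between any of the fingers, the arm and blue5 above 0.5 N or contact force between any of the fingers, the arm and white1 above 0.5 N or contact force between any of the fingers, the arm and white2 above 0.5 N or contact force between any of the fingers, the arm and white3 above 0.5 N or contact force between any of the fingers, the arm and white4 above 0.5 N or contact force between any of the fingers, the arm and white5 above 0.5 N).
It fails at once if a loose bystander is moved more than 25 mm (distance of any of tape_roll, spray_can, oiler from where it was at the start of the episode above 0.025 m).
It also fails if it takes over 72 s, if anything falls off the work surface, if the arm or the gripper's body presses on something with over 40 N, if the wrist force passes 120 N, or if a joint passes its speed limit or range.

ROBOT

A 7-joint arm with a two-finger parallel gripper is mounted at the origin on the work surface. World frame = base frame: x ahead of the robot, y to its left, z up, the work surface at z = 0. Lengths are in mm, angles in rad, forces in N, time in s.
With the tool pointing down it reaches from about 400 to 850 mm from the base axis. Payload 10.4 kg.
Tool frame: the origin (TCP) lies on the centre line of the jaws, within the pads' length; the fingertips stand 19 mm ahead of it and the grasp point (between the pads) is the TCP; z points along the fingers, y is the line along which they close (so a half turn about z gives the same grasp; the last joint's range is limited). The gripper opens to 87 mm and grips with 3 to 60 N. Pads are 19 mm wide; open, the fingers measure 117 mm over their backs; the gripper's body (75 mm by 190 mm) begins 51 mm behind the grasp point.
Start: joints at [1.132, 0.332, -0.065, 1.46, 0.022, 1.35, -0.088], TCP at [252.474, -571.758, 241.576] pointing down, gripper open.
Joint ranges: [-2.6, 2.6], [-0.5, 2.12], [-1.47, 1.34], [0.16, 2.42], [-1.27, 4.41], [0.06, 2.06], [-2.6, 2.6]. Speed limits (rad/s): [2.22, 2.22, 2.79, 2.79, 3.14, 3.14, 3.14].

INTERFACE

Orientations are given as a unit quaternion [x, y, z, w].
In Python, from rig import bot gives the robot as it stands.
- The arm moves only by the tool apply_moves, never from a script. Its argument "deltas" is a list of rows, each a list of 4 numbers: the shift along the tool's x, y, z in mm, then the turn about the tool's z in rad. In form: [[tx, ty, tz, roll], ...]. A call has 1 to 10 rows; each row is the pose to reach, as a shift and turn from the pose commanded when the call began, along the tool's axes at that moment; what a row does not reach only later rows make up. A row lasts 1/8 s, in which the tool goes at most 62.5 mm and 10.7 degrees, less where a joint would pass 70% of its speed; a pose out of reach is approached as far as the arm can. A call with a gripper value outside its range is refused whole. "grip" is the closure, from 0 (fully open) to 1 (shut), set as the call begins (left out, the last holds). The fingers move at their own pace and stop on an object; "force" is the grip in N (left out, the last holds). Time passes only in rows, so rows that repeat a pose let the fingers close. It gives the time, the measured TCP pose, the force, the opening and the grip force at its end, in the units of the state.
- bot.read_state(): the state, without advancing time (a new reading comes with each control period).
- bot.read_camera(name): name is "side" or "top" or "wrist"; returns a dict with "image" (480x640x3 uint8, red, green, blue), "depth" (480x640 float32, mm along the optical axis (not along the pixel's ray), 0 where there is no reading), "fx", "fy", "cx", "cy" (pixels), "view" (4x4, takes a point from world to camera coordinates); the wrist camera has in their place "hand_eye" (4x4, takes a point from camera to tool coordinates, whose origin is the TCP and whose axes are the flange's). Camera axes: x right, y up, looking along -z (the intrinsics and any distortion apply to the point x, -y, -z); pixel columns grow to the right and rows downward; lengths in mm; the calibration is good to about 2 mm. A picture is of the moment at which its call begins: read the wrist's pose just before it.
- bot.hand_in(): hands the job in; it is judged then, once.
The state is a dict: "time_s": time; "joints": joint angles; "joint_velocities": joint speeds; "joint_efforts": joint torques, N m; "tcp_pos": TCP position; "ee_rot": TCP orientation; "wrist_force": force on the tool from outside, world axes, zero at the start; "moment": the same for the moment, N m; "gripper_width": opening from 0.0 (shut) to 1.0 (fully open); "finger_force": force on a finger pad.
Only numpy, scipy, OpenCV 4.12 (cv2) and the standard library are available. Lean on these libraries where they do the work, as an engineer would, in place of code of your own. Each camera call takes 0.05 s, during which the arm holds its last target. There are 200 camera calls.

## Working session

There is one attempt and no reset: what is moved stays moved. The work goes in short steps, Python scripts to look and compute and a tool call to move; the robot and the scene stay as the last step left them, time stands still between calls to the robot, and variables do not carry over. Pictures are saved under pics/ and viewed, at most 10 in all, crops included, and the job is handed in when it is done.

Besides the shell and the picture viewer there is one more tool, called as name(argument=value, ...), one argument or row to a line, values as JSON. apply_moves: Moves the arm, as the interface text tells. Its arguments: {"type":"object","properties":{"deltas":{"type":"array","items":{"type":"array","items":{"type":"number"}}},"grip":{"type":"number"},"force":{"type":"number"}},"required":["deltas"]}

```bash
mkdir -p pics; cat > h.py <<'E'
import numpy as np, cv2
from rig import bot
from scipy.spatial.transform import Rotation as R
def cam(n):
    s=bot.read_state(); c=bot.read_camera(n)
    if 'view' in c: c['c2w']=np.linalg.inv(np.array(c['view']))
    else:
        T=np.eye(4);T[:3,:3]=R.from_quat(s['ee_rot']).as_matrix();T[:3,3]=s['tcp_pos'];c['c2w']=T@np.array(c['hand_eye'])
    return c
def cloud(c):
    v,u=np.mgrid[0:480,0:640];d=c['depth'].astype(float)
    p=np.stack([(u-c['cx'])/c['fx']*d,-(v-c['cy'])/c['fy']*d,-d],-1)
    P=p@c['c2w'][:3,:3].T+c['c2w'][:3,3];P[d<=0]=np.nan
    return P
def save(n,im):cv2.imwrite('pics/'+n+'.png',cv2.cvtColor(im,cv2.COLOR_RGB2BGR))
E
python3 - <<'E'
from h import *
s=bot.read_state();print(s)
for n in('top','side'):
    c=cam(n);save(n+'0',c['image']);np.save(n+'0.npy',cloud(c));print({k:v for k,v in c.items() if k not in('image','depth')})
E
```

```text
{'time_s': 0.0, 'joints': array([ 1.13238756,  0.3328563 , -0.06468427,  1.46097592,  0.02162415,
        1.34990842, -0.08849981]), 'joint_velocities': array([-1.11686285e-03, -7.28535569e-04,  9.10523317e-04,  4.95436405e-05,
        2.80134900e-04,  1.49473368e-03,  9.74566913e-04]), 'joint_efforts': array([-3.38172058e-04, -6.23250461e+01,  2.46615621e-02, -3.89899671e+01,
       -6.12668367e-02,  3.98659345e-02,  1.18667708e-04]), 'tcp_pos': array([ 252.28226484, -571.40714446,  240.747101  ]), 'ee_rot': array([ 9.78464087e-01,  2.06415853e-01, -1.97530392e-04, -6.98562603e-04]), 'wrist_force': array([-0.59538445, -0.19727623, -0.07072114]), 'moment': array([-0.03756584, -0.03005084,  0.00986838]), 'finger_force': 0.0, 'gripper_width': 0.9980793205349158}
{'fx': 434.8259077196796, 'fy': 434.8259077196796, 'cx': 318.8575397271308, 'cy': 239.76851732561124, 'view': array([[-4.47561164e-03, -9.99978759e-01, -4.73821814e-03,
         4.37497094e+00],
       [ 9.98133652e-01, -4.75583092e-03,  6.08818139e-02,
        -5.03833915e+02],
       [-6.09030548e-02, -4.45689162e-03,  9.9813
[... 572 characters left out ...]
, 'view': array([[ 9.44882720e-01, -3.27395744e-01, -2.94467759e-03,
        -4.76501794e+02],
       [ 2.39029794e-01,  6.83651544e-01,  6.89554439e-01,
        -1.47813964e+02],
       [-2.23744055e-01, -6.52251939e-01,  7.24227868e-01,
        -1.28565284e+03],
       [ 0.00000000e+00,  0.00000000e+00,  0.00000000e+00,
         1.00000000e+00]]), 'c2w': array([[ 9.44882720e-01,  2.39029794e-01, -2.23744055e-01,
         1.97913073e+02],
       [-3.27395744e-01,  6.83651544e-01, -6.52251939e-01,
        -8.93520973e+02],
       [-2.94467759e-03,  6.89554439e-01,  7.24227868e-01,
         1.03162825e+03],
       [ 0.00000000e+00,  0.00000000e+00,  0.00000000e+00,
         1.00000000e+00]])}
```

View pics/top0.png

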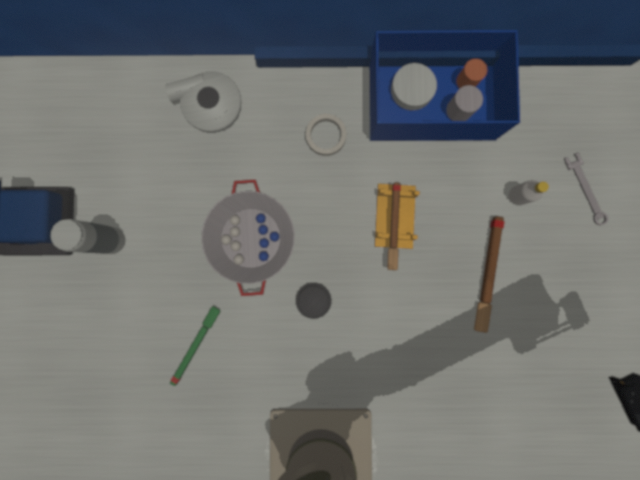

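View pics/side0.png

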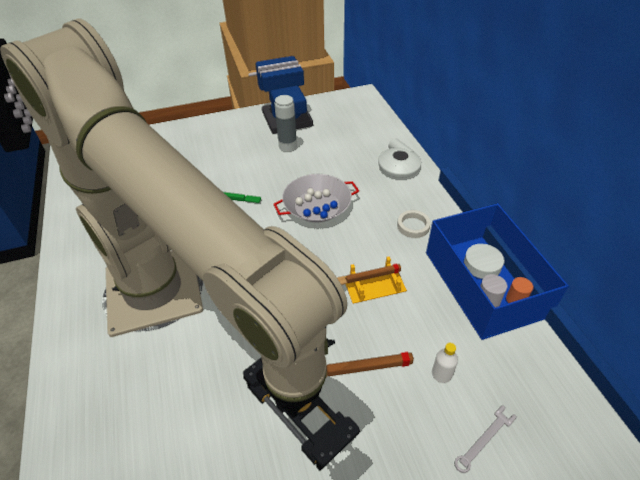

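The top view shows the pan at (248,237) with lugs at (245,186) and (252,288), and the rest at (395,216).

There are three paddle candidates:
- **Brown, on the rest:** (396,186) to (393,268).
- **Larger brown, on the bench:** (498,222) to (482,330).
- **Green:** (213,310) to (175,382).

The one meant is the small brown one on the yellow rest. I'll confirm that in a crop.

```bash
python3 - <<'E'
from h import *
P=np.load('top0.npy');im=cv2.cvtColor(cv2.imread('pics/top0.png'),cv2.COLOR_BGR2RGB)
hsv=cv2.cvtColor(im,cv2.COLOR_RGB2HSV);H,S,V=cv2.split(hsv)
def win(u0,u1,v0,v1):
    m=np.zeros((480,640),bool);m[v0:v1,u0:u1]=1;return m
print('table z',np.nanmedian(P[400:440,100:160,2]))
W=win(190,310,170,310)
# pan rim fit
rim=W&(P[...,2]>41)&(P[...,2]<49)
q=P[rim];A=np.c_[2*q[:,:2],np.ones(len(q))];s=np.linalg.lstsq(A,(q[:,:2]**2).sum(1),rcond=None)[0];print('rim',s[:2],np.sqrt(s[2]+s[0]**2+s[1]**2),len(q))
red=((H<8)|(H>172))&(S>120)&W
for nm,m in(('lug+',red&win(0,640,0,237)),('lug-',red&win(0,640,237,480))):
    q=P[m];q=q[np.isfinite(q[:,2])];print(nm,len(q),np.median(q,0),q.min(0),q.max(0))
B=(H>100)&(H<130)&(S>100)&W;Wh=(S<60)&(V>170)&W
for nm,m in(('blue',B),('white',Wh)):
    n,l,st,ce=cv2.connectedComponentsWithStats(m.astype(np.uint8))
    for i in range(1,n):
        if st[i,4]>12:print(nm,st[i,4],ce[i].round(1),np.nanmedian(P[l==i],0).round())
Y=(H>15)&(H<30)&(S>150)&win(360,430,170,270)
q=P[Y];
for lo,hi in((2,12),(26,34),(44,54)):
    k=q[(q[:,2]>lo)&(q[:,2]<hi)];print('rest',lo,len(k),k.mean(0).round(1),k.min(0).round(1),k.max(0).round(1),cv2.minAreaRect(k[:,:2].astype(np.float32)))
pd=win(375,420,175,275)&~Y&(P[...,2]>37)&(P[...,2]<56)&(S>60)
q=P[pd];print('paddle',len(q),cv2.minAreaRect(q[:,:2].astype(np.float32)),np.median(q[:,2]))
for nm,w in(('bin',win(370,520,30,140)),('jug',win(165,245,65,135)),('tape',win(300,350,110,160)),('core',win(290,335,280,322)),('can',win(45,100,215,255)),('greenp',win(165,225,300,385)),('bigp',win(470,510,210,335)),('oiler',win(515,555,170,210))):
    k=P[w];k=k[np.isfinite(k[:,2])&(k[:,2]>10)&(k[:,2]<260)];print(nm,k.min(0).round(),k.max(0).round())
c=im[150:320,360:530];c=cv2.resize(c,(595,595),interpolation=cv2.INTER_CUBIC);save('crop1',c)
E
```

```text
table z -0.4471399112318295
rim [510.57452525 163.08040184] 106.03857045612396 913
lug+ 35 [635.03411217 173.98536757  41.52077647] [614.09652742 142.03930955  37.69811724] [637.62873976 197.37109573  45.6404409 ]
lug- 45 [385.4507913  150.20427569  41.58758709] [380.81812571 127.74237544  36.54642485] [405.58602933 182.10329083  45.05645743]
blue 41 [260.2 218. ] [554. 137.  27.]
blue 39 [262.7 229.3] [528. 131.  27.]
blue 41 [274.  236.2] [512. 105.  27.]
blue 40 [263.8 242.9] [496. 128.  27.]
blue 42 [263.2 255.9] [467. 130.  27.]
rest 2 1160 [ 556.5 -179.     5.9] [ 488.8 -221.6    2. ] [ 633.3 -131.5   11.7] ((560.1909790039062, -176.9281463623047), (83.26219940185547, 142.3635711669922), 86.20896911621094)
rest 26 186 [ 562.3 -179.4   29.4] [ 505.9 -213.1   26. ] [ 617.6 -135.5   33.4] ((561.3985595703125, -174.40167236328125), (71.21600341796875, 110.12236022949219), 86.45537567138672)
rest 44 69 [ 562.1 -165.    48.9] [ 504.7 -220.3   44.7] [ 618.9 -130.6   52.8] ((561.866455078125, -175.24497985839844), (84.0664291381836, 109.89674377441406), 86.37953186035156)
paddle 755 ((532.1895141601562, -173.71876525878906), (88.5752182006836, 194.8084259033203), 86.71936798095703) 47.55786717744866
bin [ 739. -476.   10.] [ 951. -117.  135.]
jug [758. 184.  11.] [901. 356.  56.]
tape [705. -60.  10.] [800.  34.  29.]
core [324. -23.  10.] [406.  58.  37.]
can [473. 456.  11.] [564. 630. 194.]
greenp [177. 233.  10.] [352. 343.  25.]
bigp [ 290. -422.   10.] [ 558. -351.   33.]
oiler [ 584. -486.   12.] [ 630. -441.  123.]
```

View pics/crop1.png

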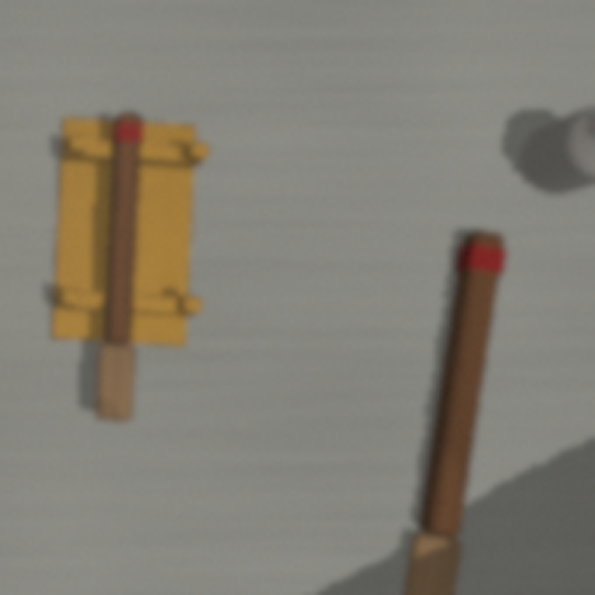

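The crop confirms it: the small brown paddle, with a red band at crop (128,128), lies on the rest and is clearly smaller than the bench one. The tool can't tilt, so I plan to pivot the paddle in the grip by hooking its head under the far red lug and raising it.

```bash
cat >> h.py <<'E'
def plan(*tg):
    """targets: (x,y,z,yaw_deg of tool x) -> tool deltas from the present pose"""
    s=bot.read_state();M=R.from_quat(s['ee_rot']).as_matrix();y0=np.degrees(np.arctan2(M[1,0],M[0,0]))
    print('tcp',s['tcp_pos'].round(1),'yaw',y0.round(2),'t',round(s['time_s'],2))
    for x,y,z,a in tg:
        d=M.T@(np.array([x,y,z])-s['tcp_pos']);print(d.round(1),np.radians(-(a-y0)).round(3))
def brown(c,P,u=None):
    H,S,V=cv2.split(cv2.cvtColor(c['image'],cv2.COLOR_RGB2HSV))
    return ((H<14)|(H>170))&(S>50)&(V<200)
E
python3 - <<'E'
from h import *
P=np.load('top0.npy');im=cv2.cvtColor(cv2.imread('pics/top0.png'),cv2.COLOR_BGR2RGB)
m=brown({'image':im},P)
w=np.zeros_like(m);w[175:275,380:412]=1
m&=w&(P[...,2]>40)&(P[...,2]<55)
q=P[m];r=cv2.minAreaRect(q[:,:2].astype(np.float32));print(r,len(q),np.median(q[:,2]))
c=q.mean(0);u,s,v=np.linalg.svd(q[:,:2]-c[:2]);d=v[0]*np.sign(v[0][0]);t=(q[:,:2]-c[:2])@d
print('dir',np.degrees(np.arctan2(d[1],d[0])),'len',np.ptp(t),'grip',c[:2]+d*(t.min()+120),'from end',c[:2]+d*(t.max()-80))
plan((561,-175,200,-3.5))
E
```

```text
((558.4353637695312, -167.4632110595703), (16.933324813842773, 147.35574340820312), 85.0193862915039) 324 49.57671135250047
dir -3.847953765002373 len 147.39795952439673 grip [ 604.52924766 -171.79343359] from end [ 552.04579055 -168.26336388]
tcp [ 252.4 -571.4  240.8] yaw 23.83 t 0.1
[ 442.5 -237.9   41.1] 0.477
```

```bash
python3 -c "
from h import *
plan((553,-168,170,-3.8))"
```

```text
tcp [ 252.4 -571.4  240.8] yaw 23.83 t 0.1
[ 438.  -247.5   71.1] 0.482
```

apply_moves(
  deltas=[
    [44,-25,0,0.1],
    [99,-56,0,0.28],
    [154,-87,10,0.4],
    [208,-118,20,0.482],
    [263,-148,30,0.482],
    [318,-179,40,0.482],
    [372,-210,55,0.482],
    [415,-235,65,0.482],
    [438,-247.5,71,0.482],
    [438,-247.5,71,0.482],
  ],
  grip=0.2,
  force=40,
)

```text
time_s: 1.35
tcp_pos: [553.7, -165.8, 169.6]
ee_rot: [1.0, -0.031, -0.001, -0.001]
wrist_force: [-0.5, 0.2, 0.5]
gripper_width: 0.797
finger_force: 0.0
```

```bash
python3 - <<'E'
from h import *
c=cam('wrist');save('w1',c['image']);P=cloud(c);np.save('w1.npy',P)
print(np.array(c['hand_eye']).round(2),c['fx'])
m=brown(c,P)&(P[...,2]>40)&(P[...,2]<60);q=P[m]
print(len(q),np.median(q,0))
if len(q)>50:
    print(cv2.minAreaRect(q[:,:2].astype(np.float32)))
plan((553,-168,47,-3.8))
E
```

```text
[[  -0.      0.95    0.31   83.97]
 [   1.      0.      0.     -0.82]
 [   0.      0.31   -0.95 -142.64]
 [   0.      0.      0.      1.  ]] 391.73830328607926
3560 [ 559.38596993 -169.80757762   49.10042981]
((556.2784423828125, -169.64073181152344), (15.865748405456543, 151.22125244140625), 86.27460479736328)
tcp [ 553.  -167.9  170. ] yaw -3.71 t 1.4
[1.00e-01 1.00e-01 1.23e+02] 0.002
```

View pics/w1.png

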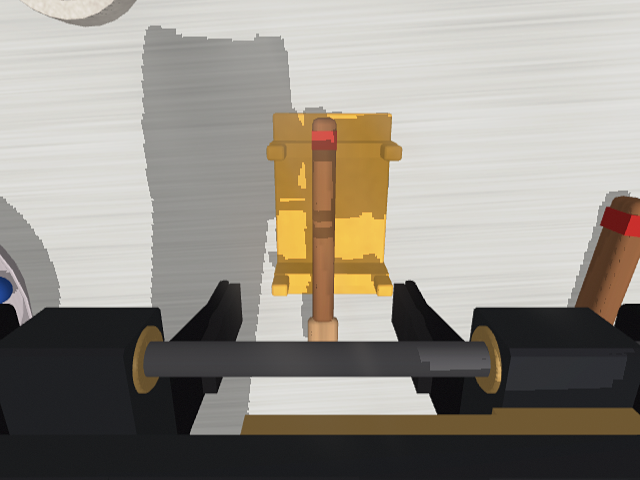

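The wrist view shows the paddle's handle running from (324,120) to (324,315) on the rest, with both fingers clear of it. The fit gives 151 × 16, so the grip point is at about (551.5,-169.3). Descending to grip.

apply_moves(
  deltas=[
    [-1.5,1.5,40,0],
    [-1.5,1.5,85,0],
    [-1.5,1.5,115,0],
    [-1.5,1.5,123,0],
    [-1.5,1.5,123,0],
  ],
  grip=0.2,
)

```text
time_s: 2.02
tcp_pos: [551.5, -170.8, 48.1]
ee_rot: [0.999, -0.034, 0.0, 0.0]
wrist_force: [0.4, 0.2, 0.7]
gripper_width: 0.796
finger_force: 0.0
```

apply_moves(
  deltas=[
    [0,0,0,0],
    [0,0,0,0],
    [0,0,0,0],
    [0,0,0,0],
    [0,0,0,0],
    [0,0,0,0],
  ],
  grip=1,
  force=30,
)

```text
time_s: 2.78
tcp_pos: [551.6, -169.8, 47.5]
ee_rot: [0.999, -0.033, -0.0, 0.0]
wrist_force: [-1.0, 0.2, -0.5]
gripper_width: 0.203
finger_force: 0.0
```

apply_moves(
  deltas=[
    [0,0,-15,0],
    [0,0,-40,0],
    [0,0,-65,0],
    [0,0,-80,0],
    [0,0,-80,0],
    [0,0,-80,0],
  ],
)

```text
time_s: 3.52
tcp_pos: [551.1, -169.8, 126.7]
ee_rot: [0.999, -0.033, -0.001, -0.0]
wrist_force: [-0.4, -0.5, -2.0]
gripper_width: 0.182
finger_force: 30.0
```

```bash
python3 - <<'E'
from h import *
c=cam('wrist');P=cloud(c);m=brown(c,P)&(P[...,2]>90)&(P[...,2]<160)
m[:,:250]=0;m[:,400:]=0;m[310:]=0
q=P[m];print(len(q),np.median(q,0).round(1));A=np.c_[q[:,0],np.ones(len(q))];print('slope z/x',np.degrees(np.arctan(np.linalg.lstsq(A,q[:,2],rcond=None)[0][0])))
print(cv2.minAreaRect(q[:,:2].astype(np.float32)))
c=cam('top');P=cloud(c);im=c['image'];S=cv2.cvtColor(im,cv2.COLOR_RGB2HSV)
# beads by height in pan
W=np.hypot(P[...,0]-510.6,P[...,1]-163.1)<85
cv2.imwrite('pics/pan1.png',cv2.resize(im[170:305,180:315][...,::-1],(540,540),interpolation=cv2.INTER_CUBIC))
for u,v in((236,221),(234,232),(226,240),(235,245),(238,259),(261,218),(263,230),(274,237),(264,243),(263,256)):
    print((u,v),S[v,u],P[v,u].round(0))
plan((735,158,130,-3.7),(735,158,31,-3.7))
E
```

```text
8486 [ 593.5 -171.8  127.9]
slope z/x 2.2056246989792787
((592.9298095703125, -176.1503143310547), (34.270118713378906, 75.92919921875), 77.75753021240234)
(236, 221) [ 21  22 148] [547. 192.  30.]
(234, 232) [ 20  25 155] [522. 196.  31.]
(226, 240) [ 19  26 156] [504. 215.  27.]
(235, 245) [ 19  23 153] [492. 194.  27.]
(238, 259) [ 19  23 155] [460. 187.  28.]
(261, 218) [112 131 119] [554. 135.  28.]
(263, 230) [111 134 120] [526. 130.  26.]
(274, 237) [112 133 119] [510. 105.  27.]
(264, 243) [111 134 120] [496. 127.  30.]
(263, 256) [111 133 119] [467. 130.  28.]
tcp [ 551.  -169.7  126.5] yaw -3.8 t 3.62
[ 161.9 -339.2   -3.7] -0.002
[ 162.1 -339.1   95.3] -0.002
```

View pics/pan1.png

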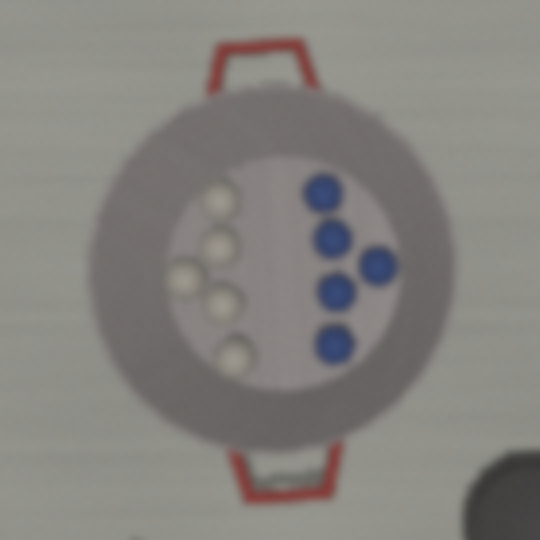

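The pan crop shows whites at about (185–240, 200–355) and blues at (320–380, 190–345). The lug centres are at (261,41) and (288,495), so the pan line is y ≈ 163 + 0.059(x−510.6). Grip is firm at 30 N. Next I'll go round beyond the far lug, descend, and slide the head under the wire.

```bash
python3 -c "
from h import *
plan((700,0,126,-8),(772,139,126,-12),(772,139,34,-12),(735,147,34,-12))"
```

```text
tcp [ 551.  -169.7  126.5] yaw -3.8 t 3.62
[ 137.5 -179.2    0.3] 0.073
[ 2.001e+02 -3.227e+02  3.000e-01] 0.143
[ 200.3 -322.6   92.3] 0.143
[ 162.8 -328.2   92.3] 0.143
```

apply_moves(
  deltas=[
    [20,-30,0,0.02],
    [50,-75,0,0.04],
    [84,-120,0,0.06],
    [118,-170,0,0.08],
    [150,-220,0,0.1],
    [175,-270,0,0.12],
    [193,-308,0,0.143],
    [200,-323,0,0.143],
    [200,-323,0,0.143],
  ],
)

```text
time_s: 4.75
tcp_pos: [772.0, 141.1, 125.8]
ee_rot: [0.995, -0.103, -0.001, -0.0]
wrist_force: [-0.3, -0.6, -1.4]
gripper_width: 0.182
finger_force: 30.0
```

apply_moves(
  deltas=[
    [0,0,20,0],
    [0,0,55,0],
    [0,0,82,0],
    [0,0,92,0],
    [0,0,92,0],
    [0,0,92,0],
  ],
)

```text
time_s: 5.5
tcp_pos: [773.3, 139.1, 37.1]
ee_rot: [0.995, -0.105, 0.001, -0.0]
wrist_force: [-0.5, 0.3, -0.6]
gripper_width: 0.182
finger_force: 30.0
```

```bash
python3 - <<'E'
from h import *
c=cam('side');save('s1',cv2.resize(c['image'][130:330,240:500],(780,600),interpolation=cv2.INTER_CUBIC))
c=cam('top');P=cloud(c)
m=brown(c,P)&(P[...,2]>15)&(P[...,2]<60);m[:,:225]=0;m[:,275:]=0;m[184:]=0
q=P[m];print(len(q),q.min(0).round(),q.max(0).round())
plan((735,147,34,-12))
E
```

```text
20 [632. 185.  38.] [640. 198.  46.]
tcp [773.2 139.3  37. ] yaw -12.0 t 5.6
[-39.    0.4   3. ] 0.0
```

View pics/s1.png

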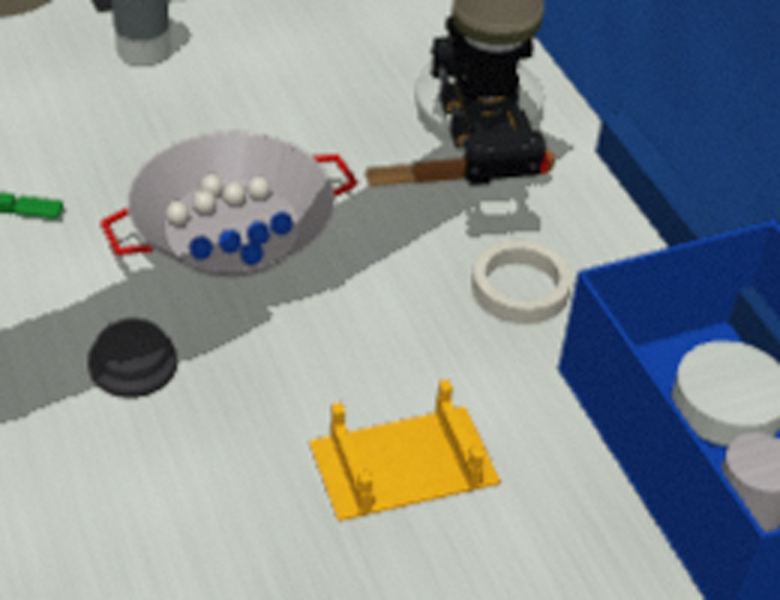

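The side crop shows the paddle's head at (370,176), just outside the lug wire at (350,180) and low. I'll check the head's height with the side depth.

```bash
python3 - <<'E'
from h import *
c=cam('side');P=cloud(c)
w=np.zeros((480,640),bool);w[180:195,362:395]=1
m=brown(c,P)&w&(P[...,2]>12)&(P[...,2]<60);q=P[m];print(len(q))
for lo in range(645,740,10):
    k=q[(q[:,0]>lo)&(q[:,0]<lo+10)]
    if len(k)>3:print(lo,k.mean(0).round(1),k.min(0).round(),k.max(0).round())
E
```

```text
89
705 [711.2 145.9  34.3] [708. 139.  26.] [715. 154.  41.]
715 [719.7 144.   36.4] [715. 138.  26.] [723. 156.  44.]
725 [730.1 141.8  35.3] [725. 134.  29.] [735. 149.  42.]
735 [740.8 141.3  35.7] [736. 136.  21.] [745. 151.  43.]
```

apply_moves(
  deltas=[
    [0,0,6,0],
    [-10,0,6,0],
    [-20,0,6,0],
    [-30,0,6,0],
    [-37,0,6,0],
    [-37,0,6,0],
  ],
)

```text
time_s: 6.4
tcp_pos: [735.9, 147.2, 29.9]
ee_rot: [0.995, -0.104, 0.0, -0.0]
wrist_force: [-0.5, -0.9, -0.8]
gripper_width: 0.183
finger_force: 30.0
```

apply_moves(
  deltas=[
    [0,0,-6,0],
    [0,0,-12,0],
    [-1,0,-18,0],
    [-2,0,-24,0],
    [-3,0,-30,0],
  ],
)

```text
time_s: 7.02
tcp_pos: [733.6, 147.4, 60.1]
ee_rot: [0.995, -0.104, 0.0, 0.0]
wrist_force: [1.6, -1.2, -2.8]
gripper_width: 0.182
finger_force: 30.0
```

```bash
python3 - <<'E'
from h import *
c=cam('wrist');P=cloud(c);s=bot.read_state();print(s['tcp_pos'].round(1),s['wrist_force'].round(1))
T=R.from_quat(s['ee_rot']).as_matrix();L=(P-s['tcp_pos'])@T   # tool coords
m=brown(c,P)&(abs(L[...,1])<14)&(L[...,0]>10)&(L[...,0]<95);q=L[m];print(len(q))
A=np.c_[q[:,0],np.ones(len(q))];x=np.linalg.lstsq(A,q[:,2],rcond=None)[0];print('handle dip deg',np.degrees(np.arctan(-x[0])),x, q[:,0].min(),q[:,0].max())
E
```

```text
[733.6 147.6  61. ] [ 1.2 -0.6 -3.3]
7047
handle dip deg 10.114482061735664 [-0.17838792 -1.60983834] 10.006628236495738 80.75849558061878
```

The hook works: the dip is about 10° and growing. I'll continue.

apply_moves(
  deltas=[
    [-1,0,-7,0],
    [-3,0,-14,0],
    [-5,0,-21,0],
    [-7,0,-28,0],
    [-9,0,-34,0],
    [-9,0,-34,0],
  ],
)

```text
time_s: 7.82
tcp_pos: [725.1, 149.5, 94.7]
ee_rot: [0.995, -0.104, 0.001, -0.0]
wrist_force: [0.2, 0.2, -1.6]
gripper_width: 0.181
finger_force: 30.0
```

```bash
cat >> h.py <<'E'
def dip():
    c=cam('wrist');P=cloud(c);s=bot.read_state();print(s['tcp_pos'].round(1),s['wrist_force'].round(1),'t',s['time_s'])
    T=R.from_quat(s['ee_rot']).as_matrix();L=(P-s['tcp_pos'])@T
    m=brown(c,P)&(abs(L[...,1])<14)&(L[...,0]>10)&(L[...,0]<95);q=L[m]
    x=np.linalg.lstsq(np.c_[q[:,0],np.ones(len(q))],q[:,2],rcond=None)[0]
    a=np.degrees(np.arctan(-x[0]));print('dip',a.round(1),'top z at grip',x[1].round(1),'end',q[:,0].max().round(1),'lateral',np.median(q[:,1]).round(1))
    return c,P,a
E
python3 -c "
from h import *
dip();plan((0,0,0,0))"
```

```text
[725.1 149.4  94.3] [ 1.1 -0.1 -1.4] t 7.875
dip 23.9 top z at grip -9.5 end 73.4 lateral -1.0
tcp [725.1 149.4  94.3] yaw -12.0 t 7.88
[-678.3  296.9   93.3] -0.209
```

```bash
python3 - <<'E'
from h import *
c,P,a=dip();s=bot.read_state();T=R.from_quat(s['ee_rot']).as_matrix();L=(P-s['tcp_pos'])@T
m=brown(c,P)&(abs(L[...,1])<14)&(L[...,0]>-10)&(L[...,0]<95);q=L[m]
for x in range(-10,90,10):
    k=q[(q[:,0]>=x)&(q[:,0]<x+10)]
    if len(k):print(x,len(k),np.percentile(k[:,2],[5,50,95]).round(1))
c=cam('side');P=cloud(c);L=(P-s['tcp_pos'])@T
m=brown(c,P)&(abs(L[...,1])<16)&(L[...,0]>-130)&(L[...,0]<95)&(L[...,2]>-60)&(L[...,2]<90);q=L[m]
for x in range(-130,90,10):
    k=q[(q[:,0]>=x)&(q[:,0]<x+10)]
    if len(k):print('side',x,len(k),np.percentile(k[:,2],[5,50,95]).round(1))
E
```

```text
[724.9 149.3  94.1] [-0.2  0.7 -2. ] t 7.925
dip 23.9 top z at grip -9.3 end 73.5 lateral -1.1
-10 457 [-1.2  2.2  5.2]
0 560 [-7.8 -4.2 -0.4]
10 644 [-14.  -11.   -7.6]
20 827 [-21.5 -17.7 -13.8]
30 992 [-28.  -24.1 -20.5]
40 1168 [-34.2 -30.6 -26.9]
50 1371 [-40.4 -37.8 -34.6]
60 2311 [-42.2 -40.1 -34.4]
70 707 [-34.7 -31.9 -28.7]
side -120 1 [46.9 46.9 46.9]
side -100 10 [47.9 50.9 77.8]
side -90 13 [48.  51.7 73.2]
side -80 2 [55.5 57.2 58.8]
side -60 4 [30.9 33.3 41.6]
side -50 19 [22.9 34.8 44.2]
side -40 19 [18.2 30.2 40.3]
side -30 19 [10.  15.5 29.3]
side -20 10 [ 9.8 18.3 25.7]
side -10 1 [20.9 20.9 20.9]
side 50 3 [-42.  -40.6 -40.1]
side 60 18 [-44.9 -40.8 -27.5]
side 70 4 [-33.9 -30.  -27.7]
```

A finer profile gives a dip of about 34°: the top edge slopes 33.6 over 50 mm, and the tip is about 99.5 back from and 78 below the TCP. I'll firm the grip, back out from under the lug, and raise.

apply_moves(
  deltas=[
    [8,0,0,0],
    [20,0,0,0],
    [30,0,0,0],
    [32,0,-20,0],
    [32,0,-60,0],
    [32,0,-85,0],
    [32,0,-85,0],
  ],
  force=60,
)

```text
time_s: 8.85
tcp_pos: [757.1, 143.4, 183.0]
ee_rot: [0.995, -0.104, 0.003, -0.001]
wrist_force: [-0.3, 0.4, -0.7]
gripper_width: 0.181
finger_force: 60.0
```

```bash
cat >> h.py <<'E'
C=np.array([510.6,163.1]);
def beads(n='top'):
    c=cam(n);P=cloud(c);r=np.hypot(P[...,0]-C[0],P[...,1]-C[1]);surf=5+np.maximum(0,r-67.5)*1.19
    h=P[...,2]-surf;m=(r<92)&(h>15)&(P[...,2]<60)
    k,l,st,ce=cv2.connectedComponentsWithStats(m.astype(np.uint8),connectivity=4)
    S=cv2.cvtColor(c['image'],cv2.COLOR_RGB2HSV)[...,1]
    for i in range(1,k):
        if st[i,4]<8:continue
        q=P[l==i].mean(0);d=(q-c['c2w'][:3,3]);d/=np.linalg.norm(d);q=q+d*2.5 if n=='top' else q+d*9
        off=(q[1]-C[1]-.059*(q[0]-C[0]))
        print('blue ' if np.median(S[l==i])>80 else 'white',st[i,4],q.round(0),'off(+y white side) %.0f'%off)
def profile():
    c,P,a=dip();s=bot.read_state();T=R.from_quat(s['ee_rot']).as_matrix();L=(P-s['tcp_pos'])@T
    m=brown(c,P)&(abs(L[...,1])<14)&(L[...,0]>0)&(L[...,0]<55);q=L[m]
    x=np.polyfit(q[:,0],q[:,2],1);a=-np.arctan(x[0]);z=x[1]+10/np.cos(a)
    print('DIP',np.degrees(a).round(1),'axis z',z.round(1),'tip dx %.1f dz %.1f'%(-120*np.cos(a),z+120*np.sin(a)))
E
python3 -c "
from h import *
profile()
for n in('top','side'):
  print(n);beads(n)"
```

```text
[756.4 143.1 180.6] [-0.1  0.3 -0.9] t 8.9
dip 25.4 top z at grip -9.3 end 74.0 lateral -1.5
DIP 33.9 axis z 9.5 tip dx -99.6 dz 76.4
top
white 31 [523. 203.  24.] off(+y white side) 39
white 77 [506. 217.  23.] off(+y white side) 55
white 70 [491. 197.  23.] off(+y white side) 35
white 74 [460. 189.  23.] off(+y white side) 29
side
white 73 [499. 207.  21.] off(+y white side) 45
white 34 [553. 198.  21.] off(+y white side) 32
white 39 [526. 199.  20.] off(+y white side) 35
white 38 [461. 189.  20.] off(+y white side) 29
blue  37 [556. 140.  21.] off(+y white side) -26
blue  116 [515. 125.  20.] off(+y white side) -39
blue  40 [469. 132.  20.] off(+y white side) -28
```

```bash
python3 -c "
from h import *
plan((660,120,160,-6),(563,102,145,0),(563,102,110.4,0))"
```

```text
tcp [755.4 142.7 177.9] yaw -11.98 t 9.0
[-88.6  42.   18. ] -0.104
[-179.7   79.7   33.1] -0.209
[-179.7   79.7   67.7] -0.209
```

apply_moves(
  deltas=[
    [-20,10,0,-0.03],
    [-60,28,0,-0.08],
    [-110,50,5,-0.14],
    [-150,67,15,-0.2],
    [-175,78,28,-0.209],
    [-179.5,79.5,33,-0.209],
    [-179.5,79.5,33,-0.209],
    [-179.5,79.5,33,-0.209],
  ],
)

```text
time_s: 10.0
tcp_pos: [564.7, 102.6, 145.7]
ee_rot: [1.0, -0.0, 0.0, -0.0]
wrist_force: [0.3, 0.1, -0.3]
gripper_width: 0.179
finger_force: 60.0
```

```bash
python3 -c "
from h import *
plan((563,102,111,0));beads('side');profile()"
```

```text
tcp [564.7 102.6 145.7] yaw -0.01 t 10.0
[-1.7  0.6 34.7] -0.0
white 72 [499. 207.  21.] off(+y white side) 45
white 20 [524. 204.  21.] off(+y white side) 40
white 38 [461. 189.  20.] off(+y white side) 29
blue  41 [556. 139.  20.] off(+y white side) -27
blue  42 [530. 133.  21.] off(+y white side) -31
blue  38 [499. 131.  21.] off(+y white side) -31
blue  38 [468. 132.  21.] off(+y white side) -28
blue  39 [514. 108.  21.] off(+y white side) -55
[564.5 102.6 145.7] [-0.1  0.9 -0.4] t 10.1
dip 25.2 top z at grip -7.5 end 73.7 lateral -0.8
DIP 33.7 axis z 11.4 tip dx -99.8 dz 78.0
```

apply_moves(
  deltas=[
    [-1,0.6,15,0],
    [-1.5,0.6,30,0],
    [-1.5,0.6,34,0],
    [-1.5,-3.4,38,0],
    [-1.5,-7.4,42,0],
    [-1.5,-11.4,46,0],
    [-1.5,-16,50,0],
    [-1.5,-20,51,0],
    [-1.5,-24,51,0],
    [-1.5,-26,51,0],
  ],
)

```text
time_s: 11.35
tcp_pos: [562.8, 128.9, 95.4]
ee_rot: [1.0, 0.0, 0.001, -0.0]
wrist_force: [-0.7, -1.0, 5.5]
gripper_width: 0.184
finger_force: 60.0
```

```bash
python3 -c "
from h import *
plan((563,102,111,0));beads('side');profile()"
```

```text
tcp [562.8 128.9  95.4] yaw 0.0 t 11.35
[  0.2  26.9 -15.6] 0.0
white 106 [508. 205.  21.] off(+y white side) 42
white 14 [550. 203.  22.] off(+y white side) 38
white 37 [461. 189.  21.] off(+y white side) 29
blue  164 [483. 132.  35.] off(+y white side) -29
blue  39 [556. 139.  21.] off(+y white side) -27
blue  81 [522. 121.  21.] off(+y white side) -43
[562.7 129.1  95.4] [-0.2  0.1  6.9] t 11.45
dip 21.9 top z at grip -5.2 end 76.3 lateral -1.2
DIP 28.3 axis z 11.0 tip dx -105.7 dz 67.8
```

The head rode up onto the bead: wrist Fz is 6.9 N and the dip fell to 28°. There isn't room to get behind that bead at the wall. I'll lift and re-measure, then push the inner blue at about (497,129), where the floor behind it is free.

apply_moves(
  deltas=[
    [0,0,-10,0],
    [0,0,-35,0],
    [0,0,-50,0],
    [0,0,-50,0],
  ],
)

```text
time_s: 11.95
tcp_pos: [563.0, 128.5, 145.8]
ee_rot: [1.0, -0.0, 0.001, -0.0]
wrist_force: [-0.4, -0.4, -1.1]
gripper_width: 0.177
finger_force: 60.0
```

```bash
python3 -c "
from h import *
profile();beads('side')
d=105.5;a=np.radians(-20);T=np.array([477,108.7]);t=T+d*np.array([np.cos(a),np.sin(a)]);print(t)
plan((*t,145,-20))"
```

```text
[562.5 128.3 144.7] [ 0.4 -0.2 -1.5] t 12.0
dip 22.5 top z at grip -6.6 end 76.3 lateral -1.3
DIP 29.1 axis z 10.0 tip dx -104.8 dz 68.4
white 9 [504. 224.  23.] off(+y white side) 61
white 37 [552. 198.  20.] off(+y white side) 32
white 21 [528. 197.  20.] off(+y white side) 33
white 37 [461. 188.  22.] off(+y white side) 28
blue  40 [556. 138.  21.] off(+y white side) -27
blue  41 [530. 134.  20.] off(+y white side) -30
blue  38 [499. 131.  21.] off(+y white side) -31
blue  39 [465. 141.  21.] off(+y white side) -19
blue  38 [515. 108.  21.] off(+y white side) -56
[576.13757149  72.61687488]
tcp [562.  128.1 144. ] yaw -0.02 t 12.05
[14.1 55.5 -1. ] 0.349
```

The near blue has moved to (465,141), so there is now room behind it. I'll push it straight toward +y.

apply_moves(
  deltas=[
    [4,14,20,0],
    [4,14,45,0],
    [4,14,52,0],
    [4,11,55,0],
    [4,8,58.5,0],
    [4,5,61,0],
    [4,1,62,0],
    [4,-4,62,0],
    [4,-9,62,0],
    [4,-14,62,0],
  ],
)

```text
time_s: 13.3
tcp_pos: [566.3, 142.7, 82.7]
ee_rot: [1.0, -0.0, 0.0, 0.0]
wrist_force: [0.3, -0.1, 0.4]
gripper_width: 0.176
finger_force: 60.0
```

```bash
python3 -c "
from h import *
plan((566,146,82,0));profile();beads('side')"
```

```text
tcp [566.3 142.7  82.7] yaw -0.0 t 13.3
[-0.3 -3.3  0.7] -0.0
[566.2 143.5  82.7] [0.  1.4 0.6] t 13.35
dip 15.0 top z at grip -10.6 end 76.2 lateral -0.5
DIP 28.9 axis z 10.9 tip dx -105.1 dz 68.9
blue  366 [494. 170.  27.] off(+y white side) 7
white 13 [549. 201.  24.] off(+y white side) 36
blue  41 [557. 139.  20.] off(+y white side) -27
blue  84 [522. 121.  20.] off(+y white side) -43
```

apply_moves(
  deltas=[
    [0,-4,0,0],
    [0,-6,0,0],
    [0,-6,0,0],
    [0,0,-10,0],
    [0,0,-40,0],
    [0,0,-65,0],
    [0,0,-65,0],
    [0,0,-65,0],
  ],
)

```text
time_s: 14.4
tcp_pos: [566.0, 141.7, 146.9]
ee_rot: [1.0, -0.0, -0.0, 0.0]
wrist_force: [0.2, -0.9, -1.6]
gripper_width: 0.177
finger_force: 60.0
```

```bash
python3 -c "
from h import *
profile();beads('side');print();beads('top')"
```

```text
[565.8 141.8 146.5] [-0.1  1.3 -1. ] t 14.45
dip 11.2 top z at grip -13.5 end 76.1 lateral -1.2
DIP 29.0 axis z 10.4 tip dx -104.9 dz 68.6
white 36 [552. 199.  20.] off(+y white side) 33
white 41 [524. 201.  20.] off(+y white side) 37
white 26 [493. 194.  19.] off(+y white side) 32
white 77 [461. 185.  20.] off(+y white side) 25
blue  37 [557. 139.  21.] off(+y white side) -26
blue  82 [522. 122.  20.] off(+y white side) -42
blue  39 [499. 143.  20.] off(+y white side) -19

white 11 [518.  99.  21.] off(+y white side) -64
```

The near blue is now across the line, in one blob with the near white. I'll reposition at yaw +20° behind the white at (492,196).

```bash
python3 -c "
from h import *
plan((570.6,253,147,20))"
```

```text
tcp [565.8 141.9 146.5] yaw -0.01 t 14.55
[   4.8 -111.1   -0.6] -0.349
```

apply_moves(
  deltas=[
    [1,-20,0,-0.08],
    [2,-50,0,-0.2],
    [4,-80,0,-0.3],
    [5,-104,0,-0.349],
    [5,-111,0,-0.349],
    [5,-111,0,-0.349],
    [5,-111,0,-0.349],
  ],
)

```text
time_s: 15.42
tcp_pos: [571.7, 251.8, 147.4]
ee_rot: [0.985, 0.172, -0.0, 0.0]
wrist_force: [-0.5, 0.5, -0.7]
gripper_width: 0.178
finger_force: 60.0
```

```bash
python3 -c "
from h import *
profile();beads('side');print();beads('top');plan((570.6,253,91.5,20),(570.6+17.3,253-48,82,20))"
```

```text
[571.7 251.9 147.5] [ 0.3 -0.1 -1.2] t 15.475
dip 22.3 top z at grip -5.6 end 76.1 lateral -1.1
DIP 29.0 axis z 11.0 tip dx -105.0 dz 69.1
white 141 [519. 204.  20.] off(+y white side) 40
white 72 [461. 186.  21.] off(+y white side) 26
blue  40 [556. 139.  20.] off(+y white side) -27
blue  78 [522. 122.  21.] off(+y white side) -42
blue  39 [499. 143.  20.] off(+y white side) -20

blue  75 [556. 138.  23.] off(+y white side) -28
white 77 [551. 198.  23.] off(+y white side) 32
blue  70 [529. 133.  23.] off(+y white side) -31
white 76 [524. 198.  23.] off(+y white side) 34
blue  74 [513. 107.  23.] off(+y white side) -57
white 73 [506. 218.  23.] off(+y white side) 55
blue  74 [498. 143.  23.] off(+y white side) -20
white 77 [491. 196.  23.] off(+y white side) 34
blue  76 [462. 173.  23.] off(+y white side) 12
white 69 [459. 197.  23.] off(+y white side) 37
tcp [571.6 252.3 147.6] yaw 19.89 t 15.57
[-0.7 -1.1 56.1] -0.002
[-0.8 49.9 65.6] -0.002
```

The top view sees all ten: one blue is already at +12. Now I'll push the white at (491,196) along tool +y.

apply_moves(
  deltas=[
    [-1,-1,30,0],
    [-1,-1,50,0],
    [-1,-1,56,0],
    [-1,3,60,0],
    [-1,7,64,0],
    [-1,11,66,0],
    [-1,16,66,0],
    [-1,21,66,0],
    [-1,26,66,0],
    [-1,31,66,0],
  ],
)

```text
time_s: 16.82
tcp_pos: [581.2, 223.5, 81.8]
ee_rot: [0.985, 0.173, 0.0, 0.0]
wrist_force: [-1.3, 0.4, 5.5]
gripper_width: 0.179
finger_force: 60.0
```

```bash
python3 -c "
from h import *
profile();beads('side');plan((570.6+17.3,253-48,82,20))"
```

```text
[581.5 222.6  81.7] [-0.9 -0.6  5.2] t 16.875
dip 21.4 top z at grip -5.3 end 76.8 lateral -1.8
DIP 28.0 axis z 11.1 tip dx -105.9 dz 67.4
blue  313 [520. 189.  28.] off(+y white side) 25
white 76 [461. 185.  21.] off(+y white side) 25
blue  38 [557. 139.  21.] off(+y white side) -27
blue  77 [523. 121.  21.] off(+y white side) -43
tcp [581.4 222.9  81.6] yaw 19.93 t 16.93
[ 0.  19.  -0.4] -0.001
```

apply_moves(
  deltas=[
    [0,2,-3,0],
    [0,7,-3,0],
    [0,12,-3,0],
    [0,17,-3,0],
    [0,20,-3,0],
    [0,20,-3,0],
  ],
)

```text
time_s: 17.68
tcp_pos: [587.9, 204.6, 84.5]
ee_rot: [0.985, 0.173, 0.0, 0.0]
wrist_force: [0.7, 0.1, -0.7]
gripper_width: 0.177
finger_force: 60.0
```

apply_moves(
  deltas=[
    [0,0,-12,0],
    [0,0,-40,0],
    [0,0,-65,0],
    [10,-50,-65,0],
    [15,-90,-65,0],
    [15,-90,-65,0],
  ],
)

```text
time_s: 18.42
tcp_pos: [569.1, 299.6, 150.7]
ee_rot: [0.984, 0.177, 0.0, -0.001]
wrist_force: [0.5, -0.7, -1.0]
gripper_width: 0.177
finger_force: 60.0
```

```bash
python3 -c "
from h import *
profile();beads('top');plan((560,-173,150,-3.7))"
```

```text
[570.3 296.8 150.4] [ 0.8 -0.4 -0.4] t 18.475
dip 21.6 top z at grip -5.9 end 76.3 lateral -4.0
DIP 28.2 axis z 10.4 tip dx -105.8 dz 67.0
blue  73 [556. 138.  23.] off(+y white side) -28
white 145 [542. 194.  23.] off(+y white side) 29
blue  77 [529. 132.  23.] off(+y white side) -32
blue  77 [513. 106.  23.] off(+y white side) -57
white 78 [513. 205.  23.] off(+y white side) 42
white 73 [511. 152.  23.] off(+y white side) -11
blue  77 [500. 131.  23.] off(+y white side) -32
white 147 [460. 184.  23.] off(+y white side) 24
tcp [571.2 294.9 150.1] yaw 20.03 t 18.52
[-1.708e+02  4.358e+02  2.000e-01] 0.414
```

```bash
python3 - <<'E'
from h import *
c=cam('top');P=cloud(c);S=cv2.split(cv2.cvtColor(c['image'],cv2.COLOR_RGB2HSV))
W=np.hypot(P[...,0]-C[0],P[...,1]-C[1])<90
m=W&(S[0]>100)&(S[0]<130)&(S[1]>90)
k,l,st,ce=cv2.connectedComponentsWithStats(m.astype(np.uint8))
for i in range(1,k):
    if st[i,4]>8:q=P[l==i].mean(0);print('blue',st[i,4],q.round(),(q[1]-C[1]-.059*(q[0]-C[0])).round(1))
save('pan2',cv2.resize(c['image'][170:305,180:315],(540,540),interpolation=cv2.INTER_CUBIC))
E
```

```text
blue 45 [554. 137.  27.] -29.1
blue 51 [527. 131.  26.] -32.8
blue 45 [512. 105.  27.] -58.5
blue 50 [499. 129.  27.] -33.2
blue 42 [461. 171.  27.] 10.7
```

View pics/pan2.png

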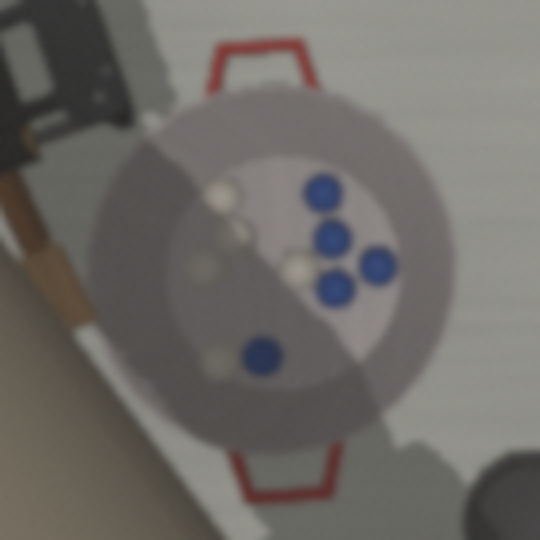

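The pan crop shows one blue at (261,355), left of the lug line (u≈280 there), and one white at (299,270), right of it (u≈275). Both are more than 10 mm off, so the beads are mixed. Now I'll return the paddle.

```bash
python3 -c "
from h import *
plan((561,-174,150,-3.7))"
```

```text
tcp [571.7 293.9 149.9] yaw 19.94 t 18.57
[-1.696e+02  4.362e+02  2.000e-01] 0.413
```

apply_moves(
  deltas=[
    [-10,25,0,0.05],
    [-30,75,0,0.1],
    [-52,130,0,0.16],
    [-74,190,0,0.22],
    [-97,248,0,0.28],
    [-119,305,0,0.34],
    [-141,360,0,0.39],
    [-158,405,0,0.413],
    [-167,430,0,0.413],
    [-169.5,436,0,0.413],
  ],
)

```text
time_s: 19.82
tcp_pos: [560.0, -176.3, 149.7]
ee_rot: [0.999, -0.035, -0.0, 0.0]
wrist_force: [0.8, -0.2, -1.2]
gripper_width: 0.182
finger_force: 60.0
```

apply_moves(
  deltas=[
    [0,0,0,0],
    [0,0,0,0],
  ],
)

```text
time_s: 20.08
tcp_pos: [561.1, -171.3, 149.7]
ee_rot: [1.0, -0.031, 0.0, -0.0]
wrist_force: [0.3, 0.2, 0.0]
gripper_width: 0.178
finger_force: 60.0
```

```bash
python3 -c "
from h import *
profile();beads('top');plan((561,-174,84,-3.7),(561,-174,50,-3.7))"
```

```text
[ 561.1 -171.4  149.7] [-0.2 -0.3 -0.9] t 20.125
dip 22.2 top z at grip -5.3 end 75.9 lateral -0.7
DIP 28.9 axis z 11.2 tip dx -105.1 dz 69.1
blue  76 [556. 139.  23.] off(+y white side) -27
white 147 [543. 193.  23.] off(+y white side) 28
blue  72 [529. 133.  23.] off(+y white side) -32
blue  76 [513. 107.  23.] off(+y white side) -57
white 76 [513. 206.  23.] off(+y white side) 42
white 75 [512. 152.  23.] off(+y white side) -11
blue  72 [500. 131.  23.] off(+y white side) -32
blue  75 [461. 173.  23.] off(+y white side) 13
white 71 [460. 197.  23.] off(+y white side) 37
tcp [ 561.1 -171.6  149.7] yaw -3.57 t 20.18
[ 0.   2.4 65.7] 0.002
[ 0.   2.4 99.7] 0.002
```

apply_moves(
  deltas=[
    [0,0,20,0],
    [0,0,45,0],
    [0,0,62,0],
    [0,0,66,0],
    [0,0,66,0],
  ],
)

```text
time_s: 20.8
tcp_pos: [561.1, -172.8, 83.9]
ee_rot: [0.999, -0.032, 0.0, 0.0]
wrist_force: [-0.8, 0.7, -1.2]
gripper_width: 0.179
finger_force: 60.0
```

apply_moves(
  deltas=[
    [0,0,4,0],
    [0,0,8,0],
    [0,0,12,0],
    [0,0,16,0],
    [0,0,20,0],
    [0,0,24,0],
    [0,0,24,0],
  ],
  force=15,
)

```text
time_s: 21.68
tcp_pos: [560.5, -172.9, 59.0]
ee_rot: [0.999, -0.032, -0.0, -0.0]
wrist_force: [0.4, 0.1, -0.3]
gripper_width: 0.184
finger_force: 15.0
```

```bash
python3 -c "
from h import *
profile();plan((561,-174,50,-3.7))"
```

```text
[ 560.4 -172.9   59.1] [-0.3  0.9 -1.3] t 21.725
dip 7.2 top z at grip -3.7 end 82.2 lateral -1.1
DIP 8.8 axis z 7.7 tip dx -118.6 dz 26.0
tcp [ 560.4 -172.9   59.1] yaw -3.68 t 21.73
[0.7 1.1 9.1] 0.0
```

It's levelling on the bar: the dip is now 8.8°. I'll press to level, then release.

apply_moves(
  deltas=[
    [0,0,3,0],
    [0,0,6,0],
    [0,0,9,0],
    [0,0,11,0],
    [0,0,11,0],
  ],
  force=5,
)

```text
time_s: 22.35
tcp_pos: [560.6, -172.9, 48.3]
ee_rot: [0.999, -0.032, -0.0, -0.0]
wrist_force: [-0.2, 0.1, -1.2]
gripper_width: 0.185
finger_force: 5.0
```

```bash
python3 -c "
from h import *
profile()"
```

```text
[ 560.6 -173.    48.3] [-0.  -0.2 -0.4] t 22.4
dip -2.5 top z at grip -3.6 end 82.4 lateral -1.4
DIP -3.2 axis z 6.2 tip dx -119.8 dz -0.6
```

apply_moves(
  deltas=[
    [0,0,0,0],
    [0,0,0,0],
    [0,0,0,0],
    [0,0,0,0],
  ],
  grip=0.3,
)

```text
time_s: 22.9
tcp_pos: [560.9, -173.0, 48.6]
ee_rot: [0.999, -0.032, 0.0, 0.0]
wrist_force: [0.6, -0.5, 0.1]
gripper_width: 0.549
finger_force: 0.0
```

apply_moves(
  deltas=[
    [0,0,-15,0],
    [0,0,-50,0],
    [0,0,-100,0],
    [0,0,-125,0],
    [0,0,-125,0],
    [0,0,-125,0],
  ],
)

```text
time_s: 23.65
tcp_pos: [560.5, -172.9, 173.3]
ee_rot: [0.999, -0.032, -0.0, 0.0]
wrist_force: [-0.6, -0.1, -0.2]
gripper_width: 0.701
finger_force: 0.0
```

```bash
python3 - <<'E'
from h import *
c=cam('wrist');P=cloud(c);save('w2',c['image'])
m=brown(c,P)&(P[...,2]>40)&(P[...,2]<65)&(abs(P[...,1]+172)<25);q=P[m]
print(cv2.minAreaRect(q[:,:2].astype(np.float32)),'slope',np.degrees(np.arctan(np.polyfit(q[:,0],q[:,2],1)[0])),np.median(q[:,2]))
beads('top');print(bot.read_state()['wrist_force'],bot.read_state()['time_s'])
E
```

```text
((567.51953125, -172.78623962402344), (16.382823944091797, 150.49403381347656), 86.59213256835938) slope 0.03480021141213915 49.115586506191164
blue  72 [555. 138.  23.] off(+y white side) -28
white 149 [543. 193.  23.] off(+y white side) 28
blue  73 [529. 132.  23.] off(+y white side) -32
white 77 [513. 206.  23.] off(+y white side) 42
white 73 [512. 152.  23.] off(+y white side) -11
blue  77 [512. 107.  23.] off(+y white side) -57
blue  75 [500. 131.  23.] off(+y white side) -31
white 148 [461. 184.  23.] off(+y white side) 24
[-0.8356695   0.31161733 -0.15759683] 23.75
```

View pics/w2.png

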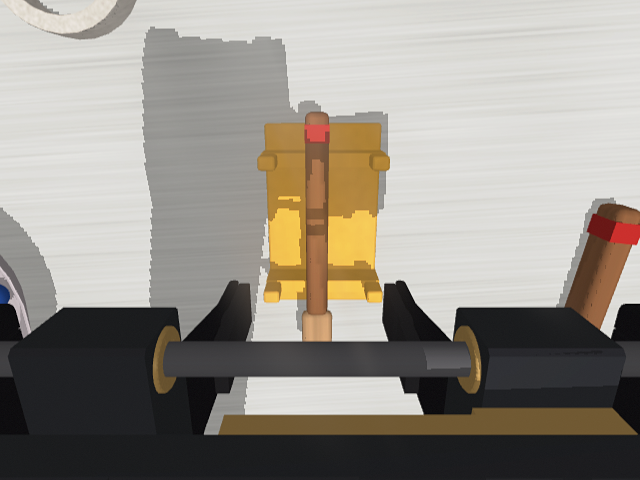

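The wrist view shows the paddle lying level across both bars between the stops, from (317,115) to (317,340). Its slope is 0.03°, its top is at 49, and its grip point is about 1 mm from the rest's centre along the rest. The beads are mixed and still, so I'm handing in.

```bash
python3 -c "
from rig import bot
print(bot.hand_in())"
```

```text
the job is handed in; nothing more can be done
None
```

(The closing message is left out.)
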